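# Fetch the guide bush from under the instrument stand

### The arm

A 6-joint arm with a two-finger parallel gripper is mounted at the origin on the work surface; the furniture and walls round the work are solid. World frame = base frame: x ahead of the robot, y to its left, z up, the work surface at z = 0. Lengths are in mm, angles in rad, forces in N, time in s.
With the tool pointing down it reaches from about 350 to 975 mm from the base axis. Payload 4.9 kg.
Tool frame: the origin (TCP) lies between the finger pads; the fingertips stand 8 mm ahead of it and the grasp point (between the pads) lies 11 mm behind it; z points along the fingers, y is the line along which they close (so a half turn about z gives the same grasp; the last joint's range is limited). The gripper opens to 85 mm and grips with 20 to 120 N. Pads are 22 mm wide; open, the fingers measure 114 mm over their backs; the gripper's body (76 mm by 85 mm) begins 54 mm behind the grasp point. The pads swing forward as they close: fully open they stand 13 mm farther back than shut.
Start: joints at [1.006, 0.053, 1.613, -0, 1.476, -0.119], TCP at [269.475, 563.901, 239.304] pointing down, gripper open.
Joint ranges: [-3.01, 3.01], [-1.01, 2.22], [0.06, 2.58], [-1.02, 4.17], [0.09, 2.62], [-3.14, 3.14]. Speed limits (rad/s): [2.57, 2.57, 3.14, 3.14, 3.14, 3.14].

### API

Orientations are given as [roll, pitch, yaw] about the fixed x, y, z axes, in that order (R = Rz(yaw) Ry(pitch) Rx(roll)).
In Python, from cell import ctrl gives the robot as it stands.
- The arm moves only by the tool servo_tool, never from a script. Its argument "moves" is one flat list of numbers, 7 for each row, row after row: the shift along the tool's x, y, z in m, then the turn, a rotation vector about the tool's x, y, z in degrees, then the closure, from 0 (fully open) to 1 (shut). In form: [dx, dy, dz, ax, ay, az, grip, dx, dy, dz, ax, ay, az, grip, ...]. A call has 1 to 8 rows; each row is the pose to reach, as a shift and turn from the pose commanded when the call began, along the tool's axes at that moment; what a row does not reach only later rows make up. A row lasts 1/10 s, in which the tool goes at most 50 mm and 8.59 degrees, less where a joint would pass 70% of its speed; a pose out of reach is approached as far as the arm can. A call with a gripper value outside its range is refused whole. The fingers move at their own pace and stop on an object; the grip force is fixed at half the most. Time passes only in rows, so rows that repeat a pose let the fingers close. It gives the time, the measured TCP pose, the force, the opening and the grip force at its end, in the units of the state.
- ctrl.state(): the state, without advancing time (a new reading comes with each control period).
- ctrl.grab_frame(name): name is "scene" or "top" or "wrist"; returns a dict with "pixels" (400x640x3 uint8, blue, green, red), "fov_y" (degrees; the focal length in pixels is half the picture's height over the tangent of half this angle, whatever the lens; pixels are square), "cx", "cy" (the principal point, pixels), "rvec" (rotation vector, rad) and "tvec" (3), from world to camera coordinates, as OpenCV has them. Camera axes: x right, y down, z forward; pixel columns grow to the right and rows downward; lengths in mm; the calibration is good to about 2 mm. A picture is of the moment at which its call begins. There is no depth.
- ctrl.close_job(): hands the job in; it is judged then, once.
The state is a dict: "t": time; "joint_pos": joint angles; "joint_velocities": joint speeds; "joint_efforts": joint torques, N m; "tool_pos": TCP position; "tool_rot": TCP orientation; "wrist_force": force on the tool from outside, world axes, zero at the start; "wrist_torque": the same for the moment, N m; "width": opening from 0.0 (shut) to 1.0 (fully open); "gripper_force": force on a finger pad.
Only numpy, scipy, OpenCV 4.12 (cv2) and the standard library are available. Lean on these libraries where they do the work, as an engineer would, in place of code of your own. Each camera call takes 0.05 s, during which the arm holds its last target. There are 200 camera calls.

### The job

A small guide bush is standing under the low instrument stand, where no hand fits. Pick up the trigger-operated pick-up tool, reach in over the stand's front lip, squeeze the trigger only until the jaws hold the bush (gently: a hard squeeze to the stop mars it), lift it over the lip without bearing hard on the stand or fingering the bush, and stand it upright on the open bench in front of the stand, wholly clear of it. Then let go, so that the tool stands on its foot with the jaws open, and leave the other things where they are.

Things in the scene. Friction and masses are not known exactly. Their poses are not given: they have to be found in the camera images.
- reacher: The pick-up tool, 0.5 kg, standing on a flat black foot (115 x 50 mm, x -75 to +40 mm). Origin on the foot's underside below the middle of the grip; x along the shaft to the jaws, z up. Steel counterweight at x -74 to -46, 40 mm high; shaft 10 mm thick, centre 17 mm up; at x 112 to 122 a crossbar 86 mm long (y), 11 to 23 mm up. It nearly balances at the grip.
- reacher_grip (a point): Middle of the grip, 42 mm above the foot's underside; axes as the tool. The grip is two upright plates about 66 mm long (x), 8 to 60 mm up: outer faces at y -30 (grey, fixed) and y +30 mm (black, the trigger), so 60 mm wide over both. Pinch both across y.
- reacher_jaws (a point): Tool point x 150, y 0, 13 mm up: middle of the jaw pads' length and height (32 mm long, 18 high, so 4 to 22 mm up). Jaw outsides reach y +-41 mm. Open, the moving jaw's face is at y +26. The other jaw is set by a thumbscrew and ignores the trigger: its face lies anywhere from y -26 to -18 mm, different each time and not given.
- trigger (a joint): Trigger travel in m: 0 let go, 0.019 at the stop. Spring 10 N at 0, 18 N at the stop with empty jaws. The moving jaw goes 1.5 times as far. Its pad has a 2 N/mm spring: once both pads touch the bush, the pinch grows 3 N and the grip force 5 N per mm of trigger (0.4 N per mm before, more while the bush is being pushed over). Feel for this: 2 to 5 N of pinch holds, over 9 N mars the bush.
- jaw_pad: The moving jaw's rubber pad; origin at the middle of its gripping face, axes as the tool. When swinging the tool, mind the fixed blue parts chest to the right of the stand (130 mm high, one tray pulled out toward the robot) and the desk fan to the right of that.
- bush: Bronze-coloured plain guide bush, a tube 30 mm across and 28 mm high, about 0.1 kg, standing upright on the stand's floor plate (4 mm above the bench). Origin at the centre of its underside, z along its axis. The bench in front of the stand is at z = 0; part of it is covered by a flat mat 2 mm thick, which serves as well.
- stand: Low stand fixed to the bench, 90 deep (x), 156 wide (y), 66 mm high; origin under its centre, x points inward from the open front. Its floor plate is 4 mm thick. Front opening at x -45 mm: 140 mm wide, up to 54 mm above the bench, with a rubber lip across it (x -45 to -39) whose top is 9 mm above the bench. Back rail 18 mm high at x +39 to +45.
- insert: Steel block 40 x 62 x 22 mm with bores, lying on the stand; a bystander. Origin under its centre.
- v_block: V-block 48 x 44 x 36 mm on the stand; a bystander. Origin under its centre.
- screw: Black cap screw 40 mm tall standing on its 15 mm head, left of the stand; a bystander. Origin under its centre.
- big_bush: Flanged steel bush, 40 mm across and 35 mm high, left of the stand; a bystander. Origin under its centre.

How it is judged (in metres and radians):
On the way, in this order (a step that is already met when the one before it is completed fails the run):
1. the bush is pinched in the jaws under the stand and lifted clear of its floor plate (contact force between jaw_pad and bush above 0.5 N and height (world z) of bush above 0.008 m and x of bush in the frame of stand above -0.045 m), for 0.1 s.
2. the bush is carried out past the lip in the jaws (contact force between jaw_pad and bush above 0.5 N and x of bush in the frame of stand below -0.062 m), for 0.1 s.
At the end, for the whole second after the job is handed in: The bush stands upright (within 0.13 rad) at rest on the bench or its mat in front of the stand, its centre at least 61 mm from the stand's centre toward the open front (all of it clear of the stand); the tool stands at rest and upright on its foot on the bench or mat, trigger out (under 2 mm) (x of bush in the frame of stand below -0.061 m and height (world z) of bush between -0.004 and 0.006 m and angle between bush's own z axis and vertical below 0.13 rad and linear speed of each of bush, reacher below 0.02 m/s and height (world z) of reacher below 0.008 m and angle between reacher's own z axis and vertical below 0.1 rad and value of joint trigger below 0.002 m); the robot touches nothing.
It fails at once if the bush is pinched by the jaw pad with more than 9 N (contact force between jaw_pad and bush above 9 N).
It fails at once if the fingers handle the bush (contact force between the fingers and bush above 0.5 N).
It fails at once if the tool is forced against the stand with more than 20 N (contact force between reacher and stand above 20 N).
It fails at once if the bush is toppled (angle between bush's own z axis and vertical above 0.7 rad).
It fails at once if a bystander is shifted by more than 25 mm (distance of any of insert, v_block, screw, big_bush from where it was at the start of the episode above 0.025 m).
It also fails if it takes over 69 s, if anything falls off the work surface, if the arm or the gripper's body presses on something with over 40 N, if the wrist force passes 120 N, or if a joint passes its speed limit or range.

## Working session

There is one attempt and no reset: what is moved stays moved. The work goes in short steps, Python scripts to look and compute and a tool call to move; the robot and the scene stay as the last step left them, time stands still between calls to the robot, and variables do not carry over. Pictures are saved under pics/ and viewed, at most 12 in all, crops included, and the job is handed in when it is done.

Besides the shell and the picture viewer there is one more tool, called as name(argument=value, ...) on one line, values as JSON. servo_tool: Moves the arm, as the interface text tells. Its arguments: {"type":"object","properties":{"moves":{"type":"array"}},"required":["moves"]}

```bash
mkdir -p pics; cat > h.py <<'E'
from cell import ctrl
import numpy as np, cv2
def cam(n,save=None):
    f=ctrl.grab_frame(n); 
    h=f["pixels"].shape[0]; F=h/2/np.tan(np.radians(f["fov_y"])/2)
    K=np.array([[F,0,f["cx"]],[0,F,f["cy"]],[0,0,1]]);R=cv2.Rodrigues(np.array(f["rvec"],float))[0];t=np.array(f["tvec"],float).reshape(3)
    if save: cv2.imwrite("pics/"+save,f["pixels"])
    return dict(im=np.array(f["pixels"]),K=K,R=R,t=t,C=-R.T@t)
def ray(c,u,v,z):
    d=c["R"].T@np.linalg.solve(c["K"],[u,v,1.]); return c["C"]+d*(z-c["C"][2])/d[2]
def proj(c,P):
    p=c["R"]@np.asarray(P,float)+c["t"]; return (c["K"]@p)[:2]/p[2]
E
python3 - <<'E'
from h import *
for n in ("scene","top","wrist"):
    c=cam(n,n+"0.png"); print(n,c["C"].round(),c["K"][0,0].round(1),c["R"][2].round(2), c["im"].shape)
print(ctrl.state())
E
```

```text
scene [ -42. -223.  610.] 494.4 [ 0.69  0.41 -0.6 ] (400, 640, 3)
top [ 453.  144. 1105.] 508.6 [ 0.14  0.03 -0.99] (400, 640, 3)
wrist [194. 599. 372.] 282.8 [ 0.29 -0.14 -0.95] (400, 640, 3)
{'t': 0.15, 'joint_pos': array([ 1.00601068e+00,  5.32237512e-02,  1.61400190e+00,  2.05309812e-05,
        1.47599408e+00, -1.19019007e-01]), 'joint_velocities': array([ 8.98904646e-04, -1.08842264e-03, -4.03771342e-03, -2.60800679e-05,
       -2.16089806e-03, -1.49419360e-03]), 'joint_efforts': array([ 7.63856151e-04, -3.94240630e+01, -3.70722520e+01, -1.12859734e-04,
        4.68088430e-03, -1.94031014e-05]), 'tool_pos': array([269.2145815 , 563.51348741, 238.32000528]), 'tool_rot': array([-3.13997951e+00, -2.13488113e-04,  2.69582388e+00]), 'wrist_force': array([-0.88573562,  0.82704465,  0.44987867]), 'wrist_torque': array([ 0.02135464,  0.01412123, -0.00505456]), 'gripper_force': 0.0, 'width': 0.9986034615594075}
```

View pics/scene0.png

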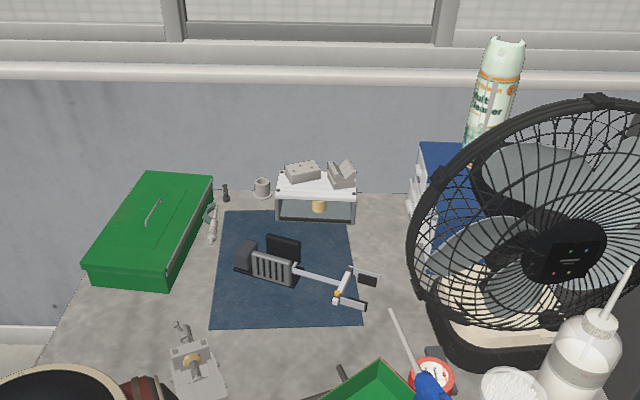

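View pics/top0.png

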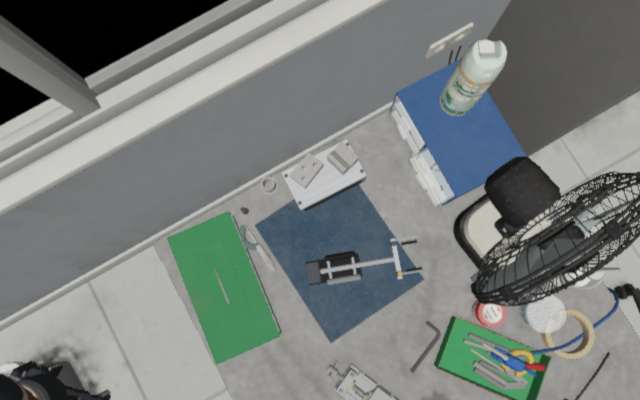

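```bash
python3 - <<'E'
from h import *
im=cv2.imread("pics/top0.png")[130:300,240:440]; cv2.imwrite("pics/topc.png",cv2.resize(im,None,fx=3.5,fy=3.5,interpolation=cv2.INTER_CUBIC))
im=cv2.imread("pics/scene0.png")[150:320,200:400]; cv2.imwrite("pics/scc.png",cv2.resize(im,None,fx=3.5,fy=3.5,interpolation=cv2.INTER_CUBIC))
c=cam("top")
for P in [(400,0,0),(500,0,0),(500,100,0),(700,0,0),(500,300,0)]: print(P,proj(c,P).round())
E
```

```text
(400, 0, 0) [405. 297.]
(500, 0, 0) [404. 249.]
(500, 100, 0) [357. 249.]
(700, 0, 0) [402. 159.]
(500, 300, 0) [265. 249.]
```

View pics/topc.png

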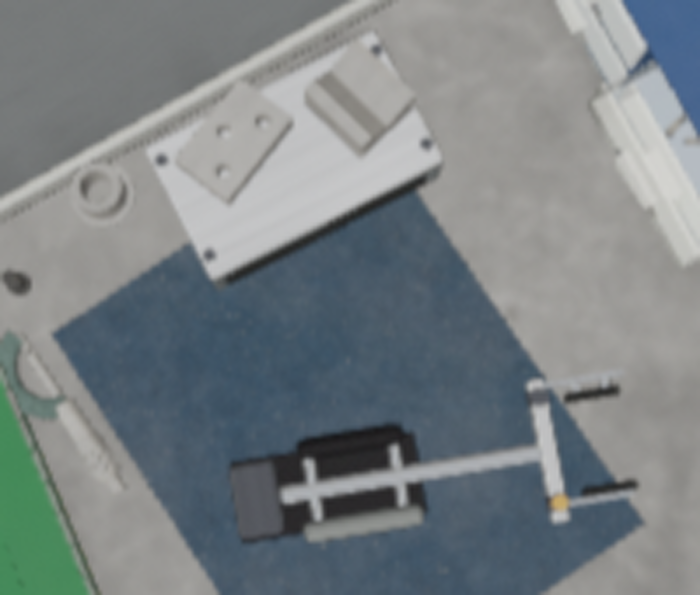

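View pics/scc.png

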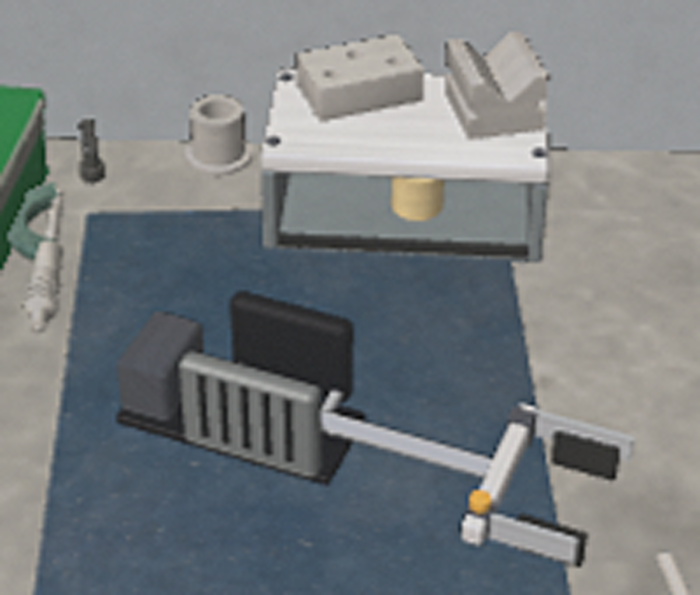

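```bash
cat > m.py <<'E'
from h import *
c=cam("top")
P=lambda u,v,z: ray(c,u/3.5+240,v/3.5+130,z)
S=[P(220,283,66),P(440,165,66),P(375,33,66),P(150,150,66)]
for s in S: print("stand",s.round(1))
print("sides",[round(np.linalg.norm(S[i]-S[i-1])) for i in range(4)])
ctr=np.mean(S,0); yw=np.arctan2(*((S[3]+S[2]-S[0]-S[1])[[1,0]])); yw2=np.arctan2(*((S[0]+S[3]-S[1]-S[2])[[1,0]]))-np.pi/2
print("ctr",ctr.round(1),np.degrees([yw,yw2]))
ts=P(300,437,62),P(405,427,62),P(308,535,62),P(422,518,62)
g=np.mean(ts,0); sh=P(283,495,24); e1=P(537,383,25); e2=P(560,520,25); mb=(e1+e2)/2
print("grip plates ctr",g.round(1),"shaft0",sh.round(1),"bar",e1.round(1),e2.round(1),np.linalg.norm(e1-e2))
d=P(540,454,24)-sh; th=np.arctan2(d[1],d[0]); th2=np.arctan2(*(e1-e2)[[1,0]])-np.pi/2
print("theta",np.degrees([th,th2]),np.linalg.norm(d))
for n,q in dict(mv0=P(565,402,24),mv1=P(620,395,24),fx0=P(583,487,24),fx1=P(637,481,24),bar=mb,cwback=P(235,502,42)).items():
    r=q-g; print(n,(r@[np.cos(th),np.sin(th),0]).round(1),(r@[-np.sin(th),np.cos(th),0]).round(1))
s=cam("scene"); hsv=cv2.cvtColor(s["im"],cv2.COLOR_BGR2HSV)
m=cv2.inRange(hsv,(10,60,80),(30,255,255)); m[:190]=0;m[225:]=0;m[:,:300]=0;m[:,345:]=0
x,y,w,h=cv2.boundingRect(m); print("bush px",x,y,w,h)
b=ray(s,x+w/2,y+h,4); print("front bottom",b.round(1))
v=b-s["C"]; v[2]=0; v/=np.linalg.norm(v); b=b+15*v; print("bush",b.round(1))
r=b-ctr; print("in stand",[r[0]*np.cos(yw)+r[1]*np.sin(yw),-r[0]*np.sin(yw)+r[1]*np.cos(yw)])
for q in [(1,1),(1,-1)]: pass
E
python3 m.py
```

```text
stand [575.5 214.3  66. ]
stand [646.   84.7  66. ]
stand [726.3 122.9  66. ]
stand [655.2 256.9  66. ]
sides [90, 148, 89, 152]
ctr [650.8 169.7  66. ] [26.80039222 28.24496522]
grip plates ctr [461.7 132.8  62. ] shaft0 [452.2 177.9  24. ] bar [519.9  25.   25. ] [438.4  12.5  25. ] 82.50561848355825
theta [-80.72060297 -81.32319395] 156.28551316637788
mv0 130.6 26.3
mv1 163.9 25.2
fx0 132.1 -25.3
fx1 164.5 -26.9
bar 115.4 -1.1
cwback -74.1 -1.7
bush px 312 201 15 12
front bottom [646. 157.   4.]
bush [659.1 164.2   4. ]
in stand [np.float64(5.001987099642486), np.float64(-8.66655309715627)]
```

servo_tool(moves=[-0.045,-0.038,0,0,0,7,0,-0.09,-0.076,0,0,0,14,0,-0.135,-0.115,0,0,0,21,0,-0.18,-0.153,0,0,0,28,0,-0.225,-0.191,0,0,0,35,0,-0.27,-0.229,0.02,0,0,42,0,-0.315,-0.267,0.04,0,0,49,0,-0.3595,-0.3054,0.06,0,0,55.5,0])

```text
t: 1.1
tool_pos: [431.8, 201.5, 202.8]
tool_rot: [3.139, -0.0, 1.722]
wrist_force: [0.3, -0.1, -0.4]
width: 0.997
gripper_force: 0.0
```

servo_tool(moves=[0,0,0,0,0,0,0,0,0,0,0,0,0,0])

```text
t: 1.3
tool_pos: [431.2, 202.3, 202.1]
tool_rot: [-3.141, -0.0, 1.725]
wrist_force: [-0.0, -0.4, 0.3]
width: 0.999
gripper_force: 0.0
```

```bash
python3 - <<'E'
from h import *
c=cam("wrist","w1.png"); s=ctrl.state(); print(s["tool_pos"],s["tool_rot"],s["width"],s["t"])
cv2.imwrite("pics/w1.png",c["im"])
E
```

```text
[431.11538173 203.34581234 202.61154224] [ 3.14148006e+00 -5.55234493e-04  1.72711233e+00] 0.9984581396917998 1.35
```

View pics/w1.png

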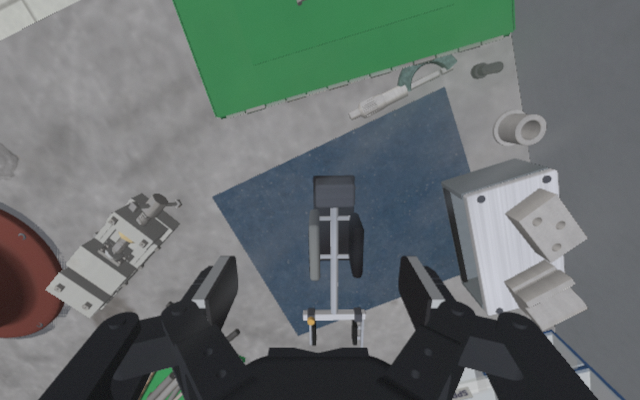

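servo_tool(moves=[-0.037,0.009,0,0,0,0,0,-0.0744,0.018,0.03,0,0,0,0,-0.0744,0.018,0.07,0,0,0,0,-0.0744,0.018,0.1,0,0,0,0,-0.0744,0.018,0.1,0,0,0,0,-0.0744,0.018,0.1,0,0,0,0])

```text
t: 1.95
tool_pos: [460.5, 133.8, 103.1]
tool_rot: [3.141, -0.0, 1.73]
wrist_force: [-0.2, -0.6, -0.1]
width: 1.003
gripper_force: 0.0
```

```bash
python3 - <<'E'
from h import *
c=cam("wrist","w2.png"); s=ctrl.state(); print(s["tool_pos"],s["tool_rot"],s["width"],s["t"])
E
```

```text
[461.52005076 133.79420275 104.46665099] [ 3.13868907e+00 -5.13194266e-06  1.72950636e+00] 0.9964893032331942 2.0
```

View pics/w2.png

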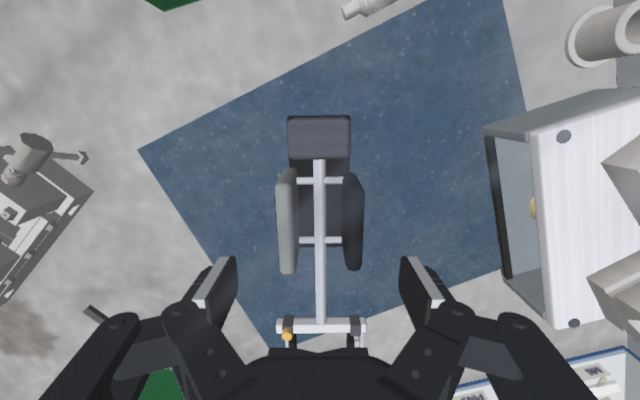

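```bash
python3 - <<'E'
from h import *
c=cam("wrist"); s=ctrl.state(); 
a=ray(c,319.5,162,24);b=ray(c,320.5,318,24); d=b-a; print(a,b,np.degrees(np.arctan2(d[1],d[0])),np.linalg.norm(d))
th=s["tool_rot"][2]-np.pi; ux=np.array([np.cos(th),np.sin(th),0]);uy=np.array([-np.sin(th),np.cos(th),0])
f=lambda n,p:print(n,((p-s["tool_pos"])@ux).round(1),((p-s["tool_pos"])@uy).round(1))
f("sh0",a);f("sh1",b);f("bar0",ray(c,276,325,25));f("bar1",ray(c,366,325,25))
for n,u,v in(("gO0",277,183),("gO1",280,268),("t0",363,183),("t1",361,265),("cwtopback",290,118)): f(n,ray(c,u,v,62 if n[0]!="c" else 42))
E
```

```text
[455.36924438 175.09423459  24.        ] [479.78952143  30.86517308  24.        ] -80.39005265263842 146.2818242783217
sh0 -41.9 -0.0
sh1 104.3 1.3
bar0 111.5 -40.2
bar1 111.5 43.9
gO0 -35.5 -27.6
gO1 27.3 -28.3
t0 -35.6 27.8
t1 24.8 29.5
cwtopback -74.9 -19.9
```

servo_tool(moves=[0,0.0008,0.03,0,0,-0.5,0,0,0.0008,0.055,0,0,-0.5,0,0,0.0008,0.0705,0,0,-0.5,0,0,0.0008,0.0705,0,0,-0.5,0.2,0,0.0008,0.0705,0,0,-0.5,0.26,0,0.0008,0.0705,0,0,-0.5,0.26])

```text
t: 2.65
tool_pos: [463.1, 133.1, 34.3]
tool_rot: [3.137, 0.0, 1.736]
wrist_force: [0.3, 0.0, -0.4]
width: 0.735
gripper_force: 0.0
```

servo_tool(moves=[0,0,0,0,0,0,0.28,0,0,0,0,0,0,0.28])

```text
t: 2.85
tool_pos: [462.1, 132.8, 33.1]
tool_rot: [3.139, 0.0, 1.736]
wrist_force: [0.9, 0.2, -0.9]
width: 0.723
gripper_force: 0.0
```

servo_tool(moves=[0,0,0,0,0,0,0.3,0,0,0,0,0,0,0.3])

```text
t: 3.05
tool_pos: [462.1, 132.8, 32.9]
tool_rot: [3.14, 0.0, 1.736]
wrist_force: [-1.2, -0.2, 5.1]
width: 0.702
gripper_force: 8.5
```

servo_tool(moves=[0,0,0,0,0,0,0.32,0,0,0,0,0,0,0.32])

```text
t: 3.25
tool_pos: [461.3, 132.6, 33.2]
tool_rot: [-3.141, 0.0, 1.736]
wrist_force: [-4.8, -0.6, 10.3]
width: 0.686
gripper_force: 13.7
```

servo_tool(moves=[0,0,0,0,0,0,0.34,0,0,-0.002,0,0,0,0.34,0,0,-0.005,0,0,0,0.34,0,0,-0.01,0,0,0,0.34,0,0,-0.02,0,0,0,0.34,0,0,-0.025,0,0,0,0.34,0,0,-0.025,0,0,0,0.34,0,0,-0.025,0,0,0,0.34])

```text
t: 4.05
tool_pos: [461.4, 132.6, 57.2]
tool_rot: [3.141, 0.0, 1.736]
wrist_force: [0.9, -0.2, -4.7]
width: 0.663
gripper_force: 11.3
```

```bash
python3 - <<'E'
from h import *
c=cam("scene","s2.png");w=cam("wrist","w3.png"); s=ctrl.state(); print(s)
a=c["im"][150:330,200:400]; a=cv2.resize(a,None,fx=2.5,fy=2.5); b=w["im"]
cv2.imwrite("pics/s2c.png",np.vstack([cv2.resize(a,(500,450))[:, :],]) )
o=np.zeros((450,800,3),np.uint8); o[:, :400]=cv2.resize(a,(400,450)); o[:400,400:]=b[:,130:530]; cv2.imwrite("pics/s2c.png",o)
E
```

```text
{'t': 4.15, 'joint_pos': array([ 1.24734263e-01, -1.06391657e-01,  2.09286430e+00,  1.38546191e-05,
        1.15567214e+00, -4.02566270e-02]), 'joint_velocities': array([ 0.00042522,  0.0019035 ,  0.00325381,  0.00062964, -0.00116173,
        0.0004246 ]), 'joint_efforts': array([-6.44354397e-03, -3.01199412e+01, -3.50289774e+01,  6.35352521e-02,
       -1.89017330e-02, -4.05879874e-06]), 'tool_pos': array([460.97525525, 132.5839409 ,  56.65559679]), 'tool_rot': array([-3.14104148e+00, -3.48854523e-05,  1.73578162e+00]), 'wrist_force': array([-0.24232435,  0.30912507, -5.70156334]), 'wrist_torque': array([-0.05507877,  0.0131756 ,  0.01242413]), 'gripper_force': 11.264277398586273, 'width': 0.6597638980320313}
```

View pics/s2c.png

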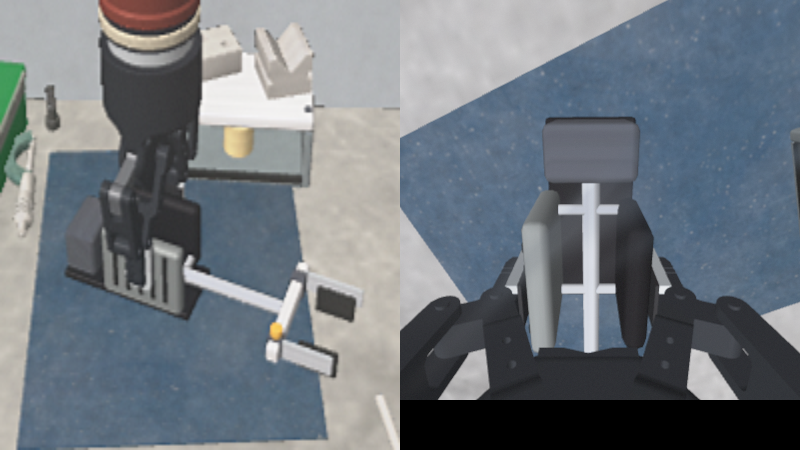

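servo_tool(moves=[-0.01,-0.004,-0.015,0,0,0,0.34,-0.025,-0.01,-0.035,0,0,0,0.34,-0.04,-0.016,-0.055,0,0,-3,0.34,-0.055,-0.022,-0.07,0,0,-8,0.34,-0.064,-0.026,-0.078,0,0,-14,0.34,-0.069,-0.0277,-0.08,0,0,-20,0.34,-0.069,-0.0277,-0.08,0,0,-26,0.34,-0.069,-0.0277,-0.08,0,0,-32,0.34])

```text
t: 4.95
tool_pos: [445.0, 59.8, 136.6]
tool_rot: [-3.141, -0.0, 2.298]
wrist_force: [-0.9, -0.9, -4.8]
width: 0.662
gripper_force: 11.5
```

servo_tool(moves=[0,0,0,0,0,-6,0.34,0,0,0,0,0,-12,0.34,0,0,0,0,0,-18,0.34,0,0,0,0,0,-24,0.34,0,0,0,0,0,-30,0.34,0,0,0,0,0,-36,0.34,0,0,0,0,0,-42,0.34,0,0,0,0,0,-48,0.34])

```text
t: 5.75
tool_pos: [444.9, 60.1, 136.4]
tool_rot: [3.141, -0.001, 3.136]
wrist_force: [-0.3, -0.8, -4.4]
width: 0.659
gripper_force: 11.6
```

servo_tool(moves=[0,0,0,0,0,-6,0.34,0,0,0,0,0,-12,0.34,0,0,0,0,0,-18,0.34,0,0,0,0,0,-23,0.34,0,0,0,0,0,-26,0.34,0,0,0,0,0,-28,0.34,0,0,0,0,0,-28,0.34,0,0,0,0,0,-28,0.34])

```text
t: 6.55
tool_pos: [445.0, 60.1, 136.6]
tool_rot: [3.141, -0.0, -2.663]
wrist_force: [0.5, -0.3, -4.7]
width: 0.663
gripper_force: 11.5
```

```bash
python3 - <<'E'
from h import *
t=cam("top","t4.png");c=cam("scene","s4.png");w=cam("wrist","w4.png"); s=ctrl.state(); print(s)
o=np.zeros((600,800,3),np.uint8); o[:300,:400]=cv2.resize(t["im"][130:280,240:440],(400,300)); o[:300,400:]=cv2.resize(c["im"][150:330,180:420],(400,300)); o[300:]=cv2.resize(w["im"][:,50:],(590*1,400))[50:350,:].repeat(1,0) if 0 else cv2.copyMakeBorder(cv2.resize(w["im"],(480,300)),0,0,0,320,cv2.BORDER_CONSTANT); cv2.imwrite("pics/c4.png",o)
E
```

```text
{'t': 6.7, 'joint_pos': array([-3.19143018e-02, -3.02668376e-01,  2.11132747e+00,  5.60987906e-05,
        1.33310912e+00, -2.08153233e+00]), 'joint_velocities': array([-0.00054882, -0.00285821, -0.00173975,  0.00079833,  0.00119681,
       -0.00200269]), 'joint_efforts': array([ 9.93844551e-04, -2.43297583e+01, -3.80658746e+01, -2.52734043e-02,
        6.90344721e-02,  3.24476394e-03]), 'tool_pos': array([445.17660626,  60.04028728, 136.80397888]), 'tool_rot': array([ 3.14145927e+00, -1.26507874e-04, -2.66278416e+00]), 'wrist_force': array([ 0.34855269,  0.21322608, -5.53077508]), 'wrist_torque': array([-0.01086833, -0.07348187, -0.00628533]), 'gripper_force': 11.489136815071106, 'width': 0.6597424954076445}
```

View pics/c4.png

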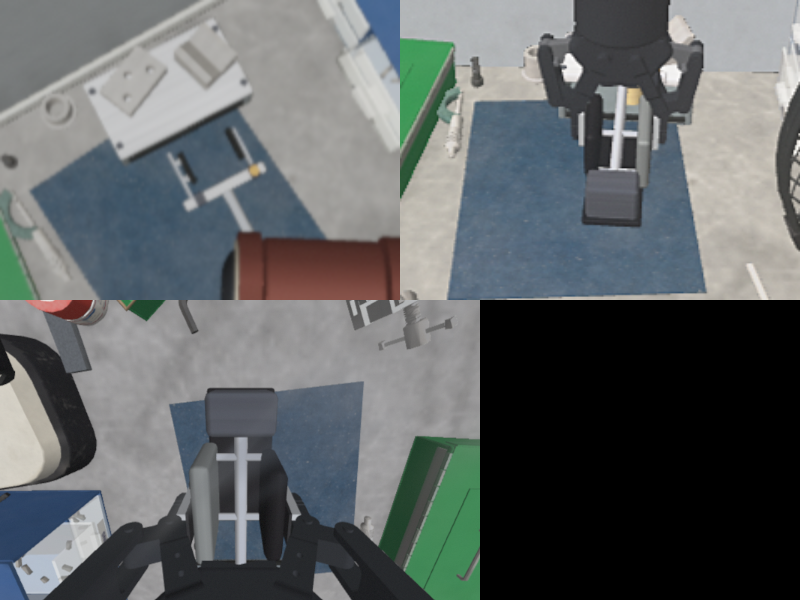

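```bash
python3 - <<'E'
from h import *
s=ctrl.state(); w=cam("wrist"); t=cam("top")
im=w["im"].astype(int); print("col",[(v,*im[v,313:317].mean(0).astype(int)) for v in list(range(108,132))+list(range(172,192))])
th=s["tool_rot"][2]+np.pi; R=np.array([[np.cos(th),-np.sin(th),0],[np.sin(th),np.cos(th),0],[0,0,1]])
def pt(x,y,z,off=0,p=0):
    a=np.radians(p); q=np.array([x,y,z-42.]); q=np.array([[np.cos(a),0,-np.sin(a)],[0,1,0],[np.sin(a),0,np.cos(a)]])@q  # p>0: nose up
    return s["tool_pos"]+[0,0,11]+R@(q+[off,0,0])
for off in(-4,0):
  for p in(-4,0,4):
    print(off,p,"cwback",proj(w,pt(-74,0,40,off,p)).round(1),"foot",proj(w,pt(-75,0,2,off,p)).round(1),"cwfront",proj(w,pt(-46,0,40,off,p)).round(1),"TOP bar",proj(t,pt(117,-43,23,off,p)).round(1),proj(t,pt(117,43,23,off,p)).round(1),"padtip",proj(t,pt(166,26-5.8,22,off,p)).round(1))
hsv=cv2.cvtColor(t["im"],cv2.COLOR_BGR2HSV); m=cv2.inRange(hsv,(12,100,120),(30,255,255)); m[:180]=0;m[240:]=0;m[:,:320]=0;m[:,400:]=0
print("orange",cv2.boundingRect(m),np.argwhere(m).mean(0))
np.save("t.npy",t["im"])
g=t["im"][185:240,320:380].max(2); 
m=((t["im"].min(2)>170)&(np.indices((400,640))[0]>195)&(np.indices((400,640))[1]>315)).astype(np.uint8); m[245:]=0;m[:,385:]=0
n,l,st,_=cv2.connectedComponentsWithStats(m); print(st[1:][st[1:,4]>20])
k=1+np.argmax(st[1:,4]); print(cv2.minAreaRect(np.argwhere(l==k)[:,::-1].astype(np.float32)))
E
```

```text
col [(108, np.int64(151), np.int64(149), np.int64(151)), (109, np.int64(151), np.int64(150), np.int64(151)), (110, np.int64(151), np.int64(150), np.int64(151)), (111, np.int64(152), np.int64(152), np.int64(153)), (112, np.int64(153), np.int64(153), np.int64(153)), (113, np.int64(154), np.int64(153), np.int64(154)), (114, np.int64(154), np.int64(154), np.int64(154)), (115, np.int64(154), np.int64(155), np.int64(155)), (116, np.int64(140), np.int64(140), np.int64(140)), (117, np.int64(93), np.int64(92), np.int64(94)), (118, np.int64(38), np.int64(35), np.int64(35)), (119, np.int64(53), np.int64(49), np.int64(49)), (120, np.int64(67), np.int64(62), np.int64(60)), (121, np.int64(71), np.int64(67), np.int64(65)), (122, np.int64(76), np.int64(70), np.int64(68)), (123, np.int64(82), np.int64(75), np.int64(73)), (124, np.int64(90), np.int64(82), np.int64(79)), (125, np.int64(97), np.int64(88), np.int64(84)), (126, np.int64(98), np.int64(89), np.int64(86)), (127, np.int64(98), np.int64(89), np.int64(85)), (128, np.int64(97), np.int64(89), np.int64(86)), (129, np.int64(97), np.int64(88), np.in
[... 1368 characters left out ...]
 cwback [316.5 118.7] foot [316.7 118.9] cwfront [316.5 181.1] TOP bar [373.5 211.5] [333.5 232.1] padtip [332.3 203.8]
0 -4 cwback [316.4 129.2] foot [316.7 116.6] cwfront [316.5 192.8] TOP bar [372.6 211.8] [333.2 232.1] padtip [332.1 204.8]
0 0 cwback [316.4 128.1] foot [316.7 121.2] cwfront [316.5 190.8] TOP bar [372.5 210.6] [332.8 231.1] padtip [331.6 203.2]
0 4 cwback [316.5 128. ] foot [316.7 126.1] cwfront [316.5 189.4] TOP bar [372.5 209.6] [332.5 230.2] padtip [331.3 202. ]
orange (365, 213, 4, 5) [214.78571429 366.64285714]
[[316 196  10   5  30]
 [342 215  23  30 152]
 [332 229   6   6  22]]
((358.0000305175781, 232.0), (25.93838882446289, 24.149534225463867), 63.43495178222656)
```

```bash
python3 - <<'E'
from h import *
c=cam("scene"); c["im"]=cv2.imread("pics/scene0.png")
ctr=np.array([650.8,169.7,0]); 
for deg in(27.5,):
  a=np.radians(deg);R=np.array([[np.cos(a),-np.sin(a),0],[np.sin(a),np.cos(a),0],[0,0,1]])
  for n,q in dict(fl=(-45,78,0),fr=(-45,-78,0),tl=(-45,78,66),tr=(-45,-78,66),btl=(45,78,66),btr=(45,-78,66)).items(): print(n,(proj(c,ctr+R@q)-[200,150])*3.5)
  hsv=cv2.cvtColor(c["im"],cv2.COLOR_BGR2HSV)
  m=cv2.inRange(hsv,(10,60,80),(30,255,255)); print([(r,np.flatnonzero(m[r,300:345])[[0,-1]]+300) for r in range(200,214) if m[r,300:345].any()])
  for q in [(5,-9),(5,-6),(5,-12)]: print(q,[proj(c,ctr+R@(q[0],q[1]+s,15)).round(1) for s in(15,-15)],proj(c,ctr+R@(q[0]-15,q[1],4)).round(1))
E
```

```text
fl [260.1732059  256.45535509]
fr [539.0394117  270.42362392]
tl [256.727262   160.83752892]
tr [547.51090125 174.63575267]
btl [275.26933651  70.50194405]
btr [545.17386886  82.62940142]
[(201, array([312, 325])), (202, array([312, 326])), (203, array([312, 325])), (204, array([312, 325])), (205, array([312, 325])), (206, array([312, 325])), (207, array([312, 325])), (208, array([312, 325])), (209, array([312, 325])), (210, array([313, 324])), (211, array([314, 324])), (212, array([316, 322]))]
(5, -9) [array([312.5, 203.8]), array([327.4, 204.5])] [319.5 213. ]
(5, -6) [array([311. , 203.7]), array([325.9, 204.4])] [318.  212.9]
(5, -12) [array([314. , 203.8]), array([328.9, 204.5])] [321. 213.]
```

servo_tool(moves=[0,-0.002,0.02,0,0,0,0.34,0,-0.004,0.045,0,0,0,0.34,0,-0.004,0.07,0,0,0,0.34,0,-0.004,0.088,0,0,0,0.34,0,-0.004,0.096,0,0,0,0.34,0,-0.004,0.1,0,0,0,0.34,0,-0.004,0.1,0,0,0,0.34])

```text
t: 7.55
tool_pos: [447.4, 56.5, 37.2]
tool_rot: [-3.141, 0.0, -2.662]
wrist_force: [0.2, 0.3, -4.2]
width: 0.659
gripper_force: 11.4
```

servo_tool(moves=[0,0,0.001,0,0,0,0.34,0,0,0.002,0,0,0,0.34,0,0,0.002,0,0,0,0.34])

```text
t: 7.85
tool_pos: [447.6, 56.5, 35.6]
tool_rot: [-3.141, 0.001, -2.662]
wrist_force: [-0.2, 0.6, -4.9]
width: 0.658
gripper_force: 11.4
```

servo_tool(moves=[0,0,0.001,0,0,0,0.34,0,0,0.002,0,0,0,0.34,0,0,0.002,0,0,0,0.34])

```text
t: 8.15
tool_pos: [447.7, 56.5, 33.8]
tool_rot: [-3.141, 0.001, -2.662]
wrist_force: [-0.4, -0.2, 1.3]
width: 0.657
gripper_force: 11.3
```

servo_tool(moves=[0,0,0.001,0,0,0,0.34,0,0,0.001,0,0,0,0.34])

```text
t: 8.35
tool_pos: [447.8, 56.5, 33.6]
tool_rot: [-3.142, 0.0, -2.662]
wrist_force: [-4.9, 0.7, 7.4]
width: 0.661
gripper_force: 10.1
```

servo_tool(moves=[0,0,-0.003,0,0,0,0.34,0,0,-0.008,0,0,0,0.34,0,0,-0.008,0,0,0,0.34])

```text
t: 8.65
tool_pos: [447.3, 56.5, 40.2]
tool_rot: [-3.141, 0.001, -2.662]
wrist_force: [0.1, 0.3, -4.4]
width: 0.664
gripper_force: 11.2
```

```bash
python3 - <<'E'
from h import *
t=cam("top","t5.png");w=cam("wrist","w5.png");s=ctrl.state();print(s["tool_pos"],s["tool_rot"],s["wrist_force"],s["wrist_torque"])
o=np.zeros((600,800,3),np.uint8); o[:]=cv2.resize(t["im"][140:252,280:430],(800,600),interpolation=cv2.INTER_CUBIC); cv2.imwrite("pics/c5.png",o)
print([(v,w["im"][v,313:317].mean().astype(int)) for v in list(range(113,123))+list(range(178,188))])
E
```

```text
[446.90418955  56.47364085  39.70475028] [ 3.14153144e+00 -1.22409304e-04 -2.66238403e+00] [-0.47223135 -0.46342148 -5.29585251] [ 0.02514574 -0.06570734 -0.02831298]
[(113, np.int64(163)), (114, np.int64(163)), (115, np.int64(164)), (116, np.int64(127)), (117, np.int64(55)), (118, np.int64(44)), (119, np.int64(60)), (120, np.int64(70)), (121, np.int64(72)), (122, np.int64(76)), (178, np.int64(88)), (179, np.int64(83)), (180, np.int64(78)), (181, np.int64(72)), (182, np.int64(84)), (183, np.int64(121)), (184, np.int64(140)), (185, np.int64(139)), (186, np.int64(139)), (187, np.int64(139))]
```

View pics/c5.png

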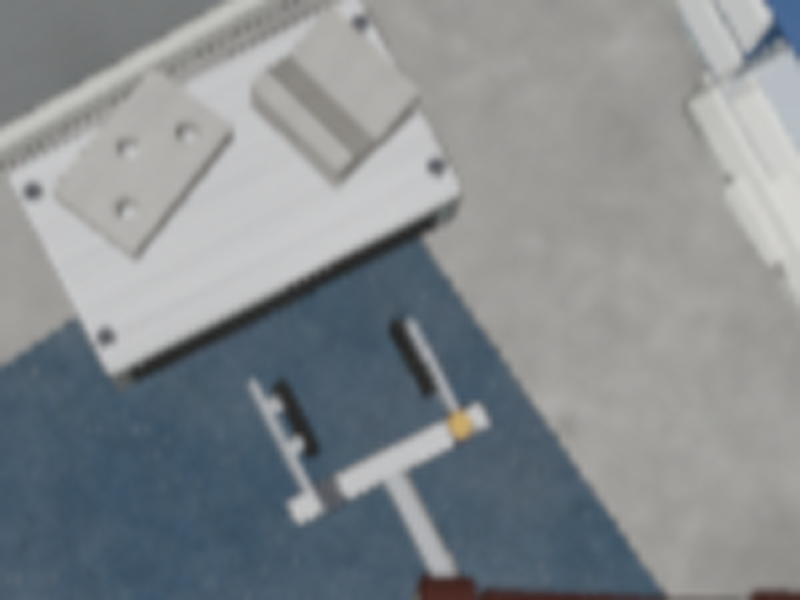

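```bash
python3 - <<'E'
from h import *
t=cam("top"); P=lambda u,v,z: ray(t,u*150/800+280,v*112/600+140,z)
s=ctrl.state(); th=s["tool_rot"][2]+np.pi; a=np.radians(27.5)
ctr=np.array([650.8,169.7,0]); T=s["tool_pos"]
ux=lambda a:np.array([np.cos(a),np.sin(a),0]);uy=lambda a:np.array([-np.sin(a),np.cos(a),0])
for n,q in dict(m0=P(280,383,31),m0i=P(287,382,31),m1=P(317,447,31),f0=P(392,325,31),f1=P(427,393,31),bar0=P(297,510,32),bar1=P(483,415,32),FL=P(113,376,66),FR=P(460,198,66),BL=P(10,180,66)).items():
    print(n,q.round(1),"tcp:",((q-T)@ux(th)).round(1),((q-T)@uy(th)).round(1),"stand:",((q-ctr)@ux(a)).round(1),((q-ctr)@uy(a)).round(1))
E
```

```text
m0 [578.4 153.6  31. ] tcp: 161.5 25.5 stand: -71.7 19.2
m0i [578.8 150.8  31. ] tcp: 160.6 22.9 stand: -72.6 16.5
m1 [553.  138.9  31. ] tcp: 132.2 24.2 stand: -101.0 17.9
f0 [601.6 109.   31. ] tcp: 161.6 -24.8 stand: -71.6 -31.1
f1 [574.5  95.2  31. ] tcp: 131.2 -24.5 stand: -102.1 -30.8
bar0 [528.  146.8  32. ] tcp: 113.7 42.7 stand: -119.5 36.4
bar1 [565.7  73.2  32. ] tcp: 113.2 -40.0 stand: -120.1 -46.3
FL [576.9 217.8  66. ] tcp: 189.8 83.2 stand: -43.3 76.8
FR [646.4  83.6  66. ] tcp: 189.6 -68.0 stand: -43.7 -74.3
BL [653.6 258.9  66. ] tcp: 276.9 84.3 stand: 43.7 77.9
```

servo_tool(moves=[-0.005,0,-0.002,0,0,0,0.34,-0.013,0,-0.002,0,0,0,0.34,-0.021,0,-0.002,0,0,0,0.34,-0.029,0,-0.002,0,0,0,0.34,-0.036,0,-0.002,0,0,0,0.34,-0.043,0,-0.002,0,0,0,0.34,-0.05,0,-0.002,0,0,0,0.34])

```text
t: 9.5
tool_pos: [492.0, 79.9, 41.8]
tool_rot: [3.141, -0.0, -2.662]
wrist_force: [-0.6, -0.2, -5.0]
width: 0.663
gripper_force: 11.3
```

servo_tool(moves=[-0.006,0,0,0,0,0,0.34,-0.012,0,0,0,0,0,0.34,-0.018,0,0,0,0,0,0.34,-0.024,0,0,0,0,0,0.34,-0.03,0,0,0,0,0,0.34,-0.036,0,0,0,0,0,0.34,-0.04,0,0,0,0,0,0.34,-0.04,0,0,0,0,0,0.34])

```text
t: 10.3
tool_pos: [527.5, 98.2, 42.1]
tool_rot: [-3.141, 0.0, -2.662]
wrist_force: [0.0, 0.1, -4.1]
width: 0.661
gripper_force: 11.3
```

```bash
python3 - <<'E'
from h import *
t=cam("top","t6.png");c=cam("scene","s6.png");s=ctrl.state();print(s["tool_pos"],s["tool_rot"],s["wrist_force"],s["wrist_torque"],s["width"])
hsv=cv2.cvtColor(c["im"],cv2.COLOR_BGR2HSV); m=cv2.inRange(hsv,(10,60,80),(30,255,255))
print([(r,np.flatnonzero(m[r,300:345])[[0,-1]]+300) for r in range(195,218) if m[r,300:345].any()])
E
```

```text
[526.82618175  97.98862168  41.80510821] [ 3.14144722e+00 -4.67992666e-04 -2.66227023e+00] [-0.43514565 -0.03838275 -4.81309851] [ 0.0374501  -0.04668125  0.0101546 ] 0.6645880013149799
[]
```

servo_tool(moves=[0,0.001,0.002,0,0,0,0.36,0,0.002,0.002,0,0,0,0.38,0,0.003,0.002,0,0,0,0.4,0,0.003,0.002,0,0,0,0.41,0,0.003,0.002,0,0,0,0.41])

```text
t: 10.9
tool_pos: [525.5, 100.7, 40.0]
tool_rot: [-3.141, 0.0, -2.662]
wrist_force: [-0.5, -0.0, -5.5]
width: 0.599
gripper_force: 13.9
```

servo_tool(moves=[0,0,0,0,0,0,0.42,0,0,0,0,0,0,0.43,0,0,0,0,0,0,0.43])

```text
t: 11.2
tool_pos: [525.6, 100.6, 40.0]
tool_rot: [-3.142, 0.0, -2.662]
wrist_force: [-0.1, 0.1, -4.2]
width: 0.573
gripper_force: 14.6
```

servo_tool(moves=[0,0,0,0,0,0,0.44,0,0,0,0,0,0,0.44])

```text
t: 11.4
tool_pos: [525.6, 100.6, 39.9]
tool_rot: [-3.142, 0.0, -2.662]
wrist_force: [0.3, 0.5, -5.0]
width: 0.565
gripper_force: 14.9
```

servo_tool(moves=[0,0,0,0,0,0,0.45,0,0,0,0,0,0,0.45])

```text
t: 11.6
tool_pos: [525.5, 100.6, 39.9]
tool_rot: [3.142, -0.0, -2.662]
wrist_force: [-0.4, -0.4, -4.7]
width: 0.55
gripper_force: 15.3
```

servo_tool(moves=[0,0,0,0,0,0,0.456,0,0,0,0,0,0,0.456])

```text
t: 11.8
tool_pos: [525.6, 100.6, 39.9]
tool_rot: [-3.142, 0.0, -2.662]
wrist_force: [-0.7, -0.3, -5.2]
width: 0.547
gripper_force: 15.5
```

servo_tool(moves=[0,0,0,0,0,0,0.462,0,0,0,0,0,0,0.462])

```text
t: 12.0
tool_pos: [525.6, 100.6, 39.9]
tool_rot: [-3.142, 0.0, -2.662]
wrist_force: [-0.6, 0.5, -5.2]
width: 0.542
gripper_force: 15.7
```

servo_tool(moves=[0,0,0,0,0,0,0.468,0,0,0,0,0,0,0.468])

```text
t: 12.2
tool_pos: [525.6, 100.6, 39.9]
tool_rot: [3.142, -0.0, -2.662]
wrist_force: [0.3, 0.7, -5.0]
width: 0.538
gripper_force: 15.9
```

servo_tool(moves=[0,0,0,0,0,0,0.474,0,0,0,0,0,0,0.474])

```text
t: 12.4
tool_pos: [525.5, 100.7, 39.9]
tool_rot: [3.141, 0.0, -2.662]
wrist_force: [0.3, -0.1, -5.0]
width: 0.531
gripper_force: 16.5
```

servo_tool(moves=[0,0,0,0,0,0,0.48,0,0,0,0,0,0,0.48])

```text
t: 12.6
tool_pos: [525.6, 100.6, 40.0]
tool_rot: [3.142, -0.0, -2.662]
wrist_force: [-0.6, -0.2, -5.0]
width: 0.521
gripper_force: 18.6
```

servo_tool(moves=[0,0,0,0,0,0,0.486,0,0,0,0,0,0,0.486])

```text
t: 12.8
tool_pos: [525.6, 100.5, 40.0]
tool_rot: [-3.141, -0.0, -2.662]
wrist_force: [-0.1, -0.3, -5.3]
width: 0.519
gripper_force: 20.6
```

servo_tool(moves=[0,0,0,0,0,0,0.488,0,0,0,0,0,0,0.488])

```text
t: 13.0
tool_pos: [525.6, 100.5, 40.0]
tool_rot: [-3.141, 0.0, -2.662]
wrist_force: [0.2, -1.3, -3.4]
width: 0.517
gripper_force: 21.4
```

servo_tool(moves=[0,0,0,0,0,0,0.49,0,0,-0.001,0,0,0,0.49,0,0,-0.003,0,0,0,0.49,0,0,-0.005,0,0,0,0.49,0,0,-0.007,0,0,0,0.49,0,0,-0.009,0,0,0,0.49,0,0,-0.011,0,0,0,0.49,0,0,-0.012,0,0,0,0.49])

```text
t: 13.8
tool_pos: [525.7, 100.6, 52.2]
tool_rot: [-3.141, 0.0, -2.662]
wrist_force: [-0.2, -0.2, -5.7]
width: 0.517
gripper_force: 21.8
```

servo_tool(moves=[0,0,-0.001,0,0,0,0.49,0,0,-0.001,0,0,0,0.49,0,0,-0.001,0,0,0,0.49])

```text
t: 14.1
tool_pos: [525.5, 100.6, 52.9]
tool_rot: [3.142, -0.0, -2.662]
wrist_force: [-0.4, -1.0, -5.2]
width: 0.517
gripper_force: 21.8
```

```bash
python3 - <<'E'
from h import *
w=cam("wrist","w7.png");s=ctrl.state();print(s["tool_pos"],s["tool_rot"],s["wrist_force"],s["wrist_torque"],s["gripper_force"])
print([(v,w["im"][v,313:317].mean().astype(int)) for v in list(range(108,123))+list(range(174,188))])
E
```

```text
[525.46376095 100.59656153  52.81387322] [ 3.14150887e+00 -2.62405745e-04 -2.66239919e+00] [ 0.28550853 -0.31034927 -5.58765093] [-0.0125419   0.11538314 -0.015621  ] 21.790008544921875
[(108, np.int64(106)), (109, np.int64(107)), (110, np.int64(108)), (111, np.int64(109)), (112, np.int64(109)), (113, np.int64(109)), (114, np.int64(109)), (115, np.int64(110)), (116, np.int64(84)), (117, np.int64(43)), (118, np.int64(53)), (119, np.int64(68)), (120, np.int64(77)), (121, np.int64(80)), (122, np.int64(86)), (174, np.int64(102)), (175, np.int64(101)), (176, np.int64(98)), (177, np.int64(94)), (178, np.int64(89)), (179, np.int64(83)), (180, np.int64(76)), (181, np.int64(63)), (182, np.int64(54)), (183, np.int64(56)), (184, np.int64(57)), (185, np.int64(57)), (186, np.int64(58)), (187, np.int64(59))]
```

servo_tool(moves=[0.004,0,0,0,0,0,0.49,0.01,0,0,0,0,0,0.49,0.017,0,0,0,0,0,0.49,0.024,0,0,0,0,0,0.49,0.031,0,0,0,0,0,0.49,0.038,0,0,0,0,0,0.49,0.045,0,0,0,0,0,0.49,0.052,0,0,0,0,0,0.49])

```text
t: 14.95
tool_pos: [478.9, 76.4, 53.0]
tool_rot: [-3.142, 0.0, -2.662]
wrist_force: [-0.6, -0.7, -6.1]
width: 0.517
gripper_force: 21.7
```

servo_tool(moves=[0.007,0,0,0,0,0,0.49,0.014,0,0,0,0,0,0.49,0.021,0,0,0,0,0,0.49,0.028,0,0,0,0,0,0.49,0.035,0,0,0,0,0,0.49,0.042,0,0,0,0,0,0.49,0.046,0,0,0,0,0,0.49,0.046,0,0,0,0,0,0.49])

```text
t: 15.75
tool_pos: [438.1, 55.2, 52.8]
tool_rot: [3.142, -0.0, -2.663]
wrist_force: [0.9, 0.5, -5.4]
width: 0.511
gripper_force: 21.7
```

```bash
python3 - <<'E'
from h import *
t=cam("top","t8.png");c=cam("scene","s8.png");s=ctrl.state();print(s["tool_pos"],s["wrist_force"],s["wrist_torque"],s["gripper_force"])
o=np.zeros((600,800,3),np.uint8); o[:,:400]=cv2.resize(t["im"][160:280,320:400],(400,600),interpolation=cv2.INTER_CUBIC);o[:,400:]=cv2.resize(c["im"][170:290,270:350],(400,600),interpolation=cv2.INTER_CUBIC); cv2.imwrite("pics/c8.png",o)
E
```

```text
[438.81190752  55.424187    53.0882757 ] [ 0.38727004 -0.11650347 -5.98094748] [-0.0408505   0.05133939  0.02177394] 21.72213077545166
```

View pics/c8.png

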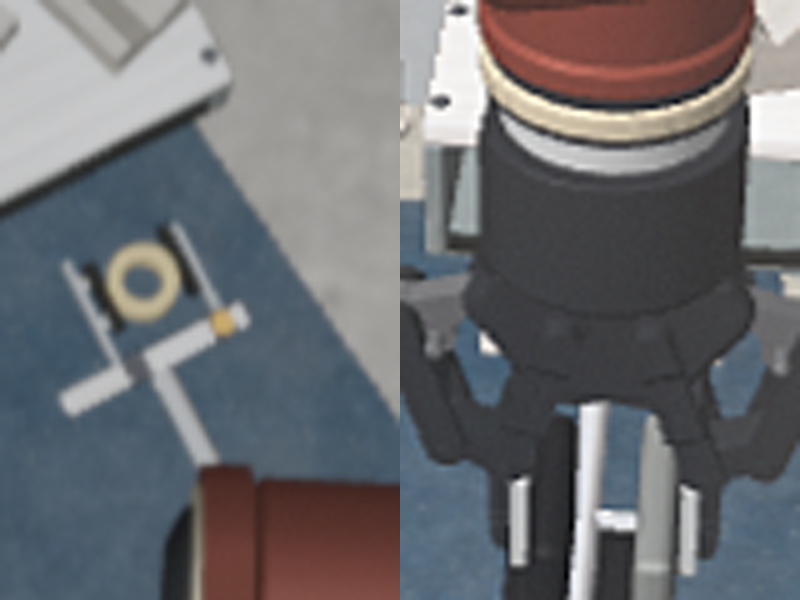

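servo_tool(moves=[0,0,0.003,0,0,0,0.49,0,0,0.006,0,0,0,0.49,0,0,0.009,0,0,0,0.49,0,0,0.012,0,0,0,0.49,0,0,0.013,0,0,0,0.49,0,0,0.013,0,0,0,0.49])

```text
t: 16.45
tool_pos: [438.4, 55.5, 39.6]
tool_rot: [3.141, -0.001, -2.662]
wrist_force: [-0.4, 0.6, -6.1]
width: 0.512
gripper_force: 21.7
```

servo_tool(moves=[0,0,0.001,0,0,0,0.49,0,0,0.001,0,0,0,0.49])

```text
t: 16.65
tool_pos: [438.7, 55.4, 39.0]
tool_rot: [-3.142, 0.0, -2.662]
wrist_force: [0.1, 0.0, -5.3]
width: 0.517
gripper_force: 21.7
```

```bash
python3 - <<'E'
from h import *
s=ctrl.state();print(s["tool_pos"],s["wrist_force"],s["wrist_torque"],s["gripper_force"])
E
```

```text
[438.67062786  55.43459784  38.95658195] [ 0.07536928  0.04416768 -5.34387809] [-0.01923285 -0.01231178  0.05386618] 21.681675016880035
```

servo_tool(moves=[0,0,0.0007,0,0,0,0.49,0,0,0.0007,0,0,0,0.49])

```text
t: 16.85
tool_pos: [438.8, 55.4, 38.4]
tool_rot: [-3.141, 0.0, -2.662]
wrist_force: [-0.2, 0.5, -5.3]
width: 0.512
gripper_force: 21.8
```

servo_tool(moves=[0,0,0,0,0,0,0.485,0,0,0,0,0,0,0.48,0,0,0,0,0,0,0.475,0,0,0,0,0,0,0.47,0,0,0,0,0,0,0.46,0,0,0,0,0,0,0.45,0,0,0,0,0,0,0.44,0,0,0,0,0,0,0.44])

```text
t: 17.65
tool_pos: [438.7, 55.5, 38.3]
tool_rot: [-3.142, 0.0, -2.662]
wrist_force: [1.1, 1.1, -6.0]
width: 0.562
gripper_force: 14.5
```

```bash
python3 - <<'E'
from h import *
t=cam("top","t9.png");s=ctrl.state();print(s["tool_pos"],s["wrist_force"],s["wrist_torque"],s["gripper_force"])
hsv=cv2.cvtColor(t["im"],cv2.COLOR_BGR2HSV); m=cv2.inRange(hsv,(10,60,80),(30,255,255)); m[:195]=0;m[235:]=0;m[:,:330]=0;m[:,361:]=0
x,y,w,h=cv2.boundingRect(m); print(x,y,w,h,"axis top",ray(t,x+w/2,y+h/2,30))
E
```

```text
[438.66676085  55.4323612   38.26638574] [ 0.87611947  0.17991361 -5.77548512] [ 0.01008929 -0.0339924   0.0321391 ] 14.463625699281693
347 212 8 1 axis top [576.4153103  114.36369281  30.        ]
```

servo_tool(moves=[0,0,0,0,0,0,0.42,0,0,0,0,0,0,0.4,0,0,0,0,0,0,0.4,0,0,0.0015,0,0,0,0.4,0,0,0.003,0,0,0,0.4,0,0,0.004,0,0,0,0.4,0,0,0.0045,0,0,0,0.4,0,0,0.0045,0,0,0,0.4])

```text
t: 18.5
tool_pos: [438.7, 55.4, 34.7]
tool_rot: [3.141, -0.001, -2.662]
wrist_force: [-5.3, -0.1, 5.1]
width: 0.603
gripper_force: 12.5
```

servo_tool(moves=[0,0,0.0007,0,0,0,0.4,0,0,0.0007,0,0,0,0.4])

```text
t: 18.7
tool_pos: [438.9, 55.4, 34.7]
tool_rot: [3.141, -0.001, -2.662]
wrist_force: [-7.6, -0.9, 10.1]
width: 0.6
gripper_force: 12.1
```

servo_tool(moves=[0,0,-0.0007,0,0,0,0.38,0,0,-0.0007,0,0,0,0.36,0,0,-0.0007,0,0,0,0.34,0,0,-0.0007,0,0,0,0.32,0,0,-0.0007,0,0,0,0.3,0,0,-0.0007,0,0,0,0.28,0,0,-0.0007,0,0,0,0.25,0,0,-0.0007,0,0,0,0.2])

```text
t: 19.5
tool_pos: [439.3, 55.4, 34.3]
tool_rot: [-3.141, 0.001, -2.662]
wrist_force: [0.1, 0.3, 0.2]
width: 0.8
gripper_force: 0.0
```

servo_tool(moves=[0,0,0,0,0,0,0.1,0,0,0,0,0,0,0,0,0,0,0,0,0,0,0,0,0,0,0,0,0])

```text
t: 19.9
tool_pos: [438.6, 55.4, 33.7]
tool_rot: [-3.142, -0.0, -2.662]
wrist_force: [-0.4, -0.5, -0.1]
width: 0.999
gripper_force: 0.0
```

```bash
python3 - <<'E'
from h import *
t=cam("top","t10.png");w=cam("wrist","w10.png");s=ctrl.state();print(s["tool_pos"],s["wrist_force"],s["gripper_force"],s["width"])
im=w["im"][150:330,200:440].mean(2); print([(u,int(w["im"][270,u].mean())) for u in range(225,415,4)])
E
```

```text
[438.60134298  55.41982356  33.73914264] [-0.5485987  -0.28717612  0.09939354] 0.0 0.9978862309800425
[(225, 47), (229, 50), (233, 53), (237, 86), (241, 95), (245, 98), (249, 101), (253, 103), (257, 123), (261, 132), (265, 139), (269, 142), (273, 138), (277, 109), (281, 96), (285, 94), (289, 93), (293, 44), (297, 45), (301, 45), (305, 43), (309, 44), (313, 147), (317, 190), (321, 191), (325, 178), (329, 48), (333, 48), (337, 46), (341, 45), (345, 45), (349, 29), (353, 23), (357, 27), (361, 30), (365, 34), (369, 36), (373, 40), (377, 45), (381, 40), (385, 60), (389, 96), (393, 95), (397, 93), (401, 25), (405, 29), (409, 26), (413, 39)]
```

servo_tool(moves=[0,0,-0.006,0,0,0,0,0,0,-0.015,0,0,0,0,0,0,-0.03,0,0,0,0,0,0,-0.055,0,0,0,0,0,0,-0.085,0,0,0,0,0,0,-0.12,0,0,0,0,0,0,-0.155,0,0,0,0,0,0,-0.18,0,0,0,0])

```text
t: 20.8
tool_pos: [439.4, 55.4, 217.6]
tool_rot: [-3.139, 0.004, -2.662]
wrist_force: [0.9, -0.0, -0.1]
width: 1.0
gripper_force: 0.0
```

servo_tool(moves=[0.03,0,-0.03,0,0,0,0,0.05,0,-0.04,0,0,0,0,0.05,0,-0.04,0,0,0,0,0.05,0,-0.04,0,0,0,0,0.05,0,-0.04,0,0,0,0])

```text
t: 21.3
tool_pos: [394.2, 32.7, 252.8]
tool_rot: [3.141, -0.001, -2.662]
wrist_force: [-0.0, -0.7, 0.3]
width: 0.998
gripper_force: 0.0
```

```bash
python3 - <<'E'
from h import *
t=cam("top");c=cam("scene");w=cam("wrist");s=ctrl.state();print(s["tool_pos"],s["wrist_force"])
o=np.zeros((600,800,3),np.uint8); o[:300,:400]=cv2.resize(t["im"][150:270,300:460],(400,300));o[:300,400:]=cv2.resize(c["im"][170:320,220:420],(400,300)); o[300:,:480]=cv2.resize(w["im"],(480,300)); cv2.imwrite("pics/c11.png",o); cv2.imwrite("pics/t11.png",t["im"])
E
```

```text
[394.14607887  32.69435604 252.59282355] [ 0.89543002 -0.1987184   0.42529526]
```

View pics/c11.png

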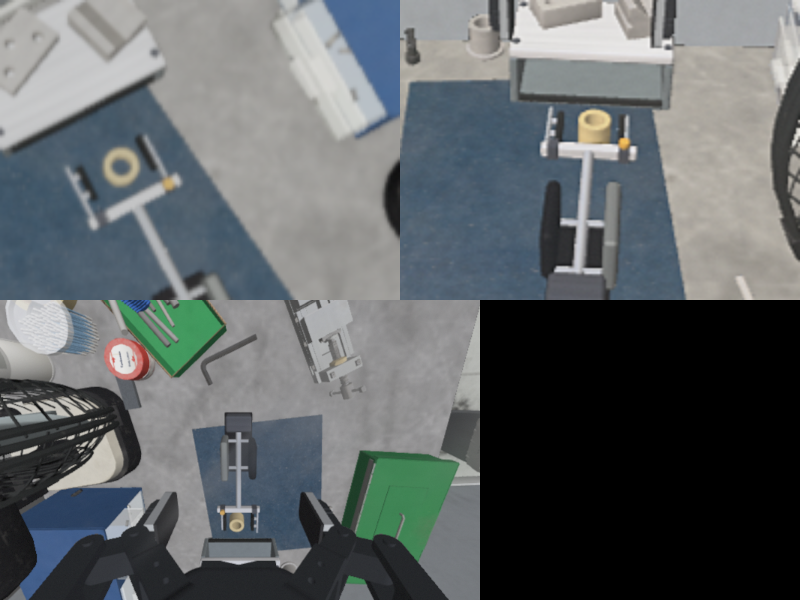

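The bush stands upright on the mat between the open jaws, at crop pixel (120,167) of the top view. It is about 99 mm from the stand's centre toward the front. The tool stands on its foot with the trigger out, and the arm is clear.

```bash
python3 -c "
from cell import ctrl
print(ctrl.close_job())"
```

```text
the job is handed in; nothing more can be done
None
```

I lifted the bush out over the lip and stood it upright on the mat about 99 mm from the stand's centre. The tool is on its foot with the jaws open, and I handed the job in at about 21 s; the hand-in returned no verdict.

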